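# Slide the fill plate under the dosing nozzle until it latches

## Task

Load the filling station: bring the aluminium fill plate, nose first, into the station's guides and slide it through under the low bridge until the sprung brass nozzle has ridden over the nose and dropped into the plate's pocket. Then press the plate home against the sprung stop with about 10 N (never more than 18 N on the station), let go and leave it latched there, without disturbing the other things on the bench.

Things in the scene. Friction and masses are not known exactly. Their poses are not given: they have to be found in the camera images.
- plate_grip (a point): Centre of the grip tab on the rear end of the loose aluminium fill plate. Plate axes: x along its length to the nose, y across, z up. Tab: 30 mm along x, 14 mm across y, from 16 to 50 mm above the plate's underside (this point 35 mm above it). The nose is 163 mm ahead of this point, the plate's rear edge 19 mm behind, the tab's rear face, a slick white pad, 17 mm behind.
- plate: The fill plate, 182 x 70 x 16 mm without its tab, 0.3 to 0.5 kg; origin at its underside's centre, 72 mm ahead of the tab's centre. The nose has a ramp in its middle (24 mm wide and long) between square shoulders. The pocket, open on top, lies 30 to 56 mm back from the nose, 28 mm wide, 12 mm deep. Its sliding friction on the bench is 1 to 5 N.
- station: Fixed filling station; origin on the bench under the bridge's middle, on the channel's centre line; x is the push direction, y left, z up. Its painted bridge covers x -35 to +35 mm, 157 mm wide, underside 24 mm, top 60 mm above the bench: the plate fits under, its tab does not and stays outside. A hopper on a column stands at x 60, y -125 mm, 236 mm high.
- mouth (a point): Start of the straight channel, on the bench, 100 mm before the station's origin (same axes). Two steel guide rails 14 mm high with inner faces 73 mm apart run from here in +x; before it the mouth flares over 38 mm to about 100 mm wide. The plate slides on the bare bench.
- home (a point): Mean place of the tab's centre (plate_grip) when the plate is latched; same axes as the station, 127 mm before its origin. The true place is up to 25 mm before or beyond in x, and not measured, for nozzle and stop share a carriage set anew each time. The sprung rubber stop behind the nozzle gives 5 N per mm over 6 mm, then is rigid; it is first met about as the nozzle drops.
- nozzle (a joint): Height in m of the sprung brass nozzle over its lowest position: 0 when down (its round foot, 12 mm across, is then 6 mm above the bench), 0.010 while riding on the plate, which takes a push of some 4 to 8 N, and near 0 again in the pocket. Its 26 mm wide collar shows above the bridge, 95 to 115 mm above the bench when down, within 25 mm of the bridge's middle.
- tin: Bystander: open steel tray 150 x 90 x 35 mm, origin at the centre of its underside. It and the plate lie on opposite sides of the station's mouth, either way round.
- cup: Bystander: blue plastic cup, 66 mm across, 85 mm high, left of the bridge; origin under its centre.
- fitting: Bystander: brass pipe fitting, 28 mm across, 50 mm high, right of the bridge; origin under its centre.
- can: Bystander: can 84 mm across, 110 mm high; origin under its centre.
- driver: Bystander: screwdriver lying on the bench, far left; origin under its middle.
- weight: Bystander: dark weight block 90 x 55 x 25 mm, far right; origin under its centre.
Not all that is in view belongs to the job. What is shaped like the plate but orange or pink is not meant.

How it is judged:
By the outcome, as a careful person would: the job done as asked, in the order asked, and still so for the second after the job is handed in, with the robot touching nothing.
It also fails if it takes over 72 s, if anything falls off the work surface, if the arm or the gripper's body presses on something with over 40 N, if the wrist force passes 120 N, or if a joint passes its speed limit or range.

## Robot

A 6-joint arm with a two-finger parallel gripper is mounted at the origin on the work surface. World frame = base frame: x ahead of the robot, y to its left, z up, the work surface at z = 0. Lengths are in m, angles in rad, forces in N, time in s.
With the tool pointing down it reaches from about 0.35 to 0.85 m from the base axis. Payload 8.1 kg.
Tool frame: the origin (TCP) lies between the finger pads; the fingertips stand 11 mm ahead of it and the grasp point (between the pads) lies 8 mm behind it (tips_ahead is the z of the fingertips in the tool frame, in m); z points along the fingers, y is the line along which they close (so a half turn about z gives the same grasp; the last joint's range is limited). The gripper opens to 93 mm and grips with 3 to 60 N. Pads are 15 mm wide; open, the fingers measure 128 mm over their backs; the gripper's body (75 mm by 188 mm) begins 65 mm behind the grasp point.
Start: joints at [-1.302, 0.13, 1.488, -0, 1.523, -0.085], TCP at [0.208, -0.563, 0.23] pointing down, gripper open.
Joint ranges: [-2.96, 2.96], [-0.89, 2.26], [0.02, 2.5], [-1.34, 4.48], [0, 2.73], [-2.66, 2.66]. Speed limits (rad/s): [2.39, 2.39, 2.79, 3.14, 3.14, 3.14].

## Interface

Orientations are given as a rotation vector (axis times angle).
In Python, from plant import read_state, read_camera, close_job, tips_ahead gives the robot as it stands. The module is installed in compiled form; this text tells all that it offers.
- The arm moves only by the tool move_arm, never from a script. Its argument "plan" is a list of rows, each a list of 7 numbers: the turn, a rotation vector about the tool's x, y, z in units of 6 degrees (1.0 is 6 degrees), then the shift along the tool's x, y, z in units of 25 mm (1.0 is 25 mm), then the finger opening in mm, from 0 to 93. A call has exactly 10 rows; each row shifts and turns the commanded pose from where the row before left it, along the tool's axes as they then stand; what a row does not reach is not made up. A row lasts 1/10 s, in which the tool goes at most 50 mm and 8.59 degrees, less where a joint would pass 70% of its speed; a pose out of reach is approached as far as the arm can. A call is refused whole if a number of a shift passes 1 or a number of a turn 1, either way. A call with a gripper value outside its range is refused whole. The fingers move at their own pace and stop on an object; "force" is the grip in N (left out, the last holds). Time passes only in rows, so rows that do not move let the fingers close, or fill a call up. It gives the time, the measured TCP pose, the force, the opening and the grip force at its end, in the units of the state.
- read_state(): the state, without advancing time (a new reading comes with each control period).
- read_camera(name): name is "scene" or "top"; returns a dict with "frame" (384x512x3 uint8, red, green, blue), "z_map" (384x512 float32, m along the optical axis (not along the pixel's ray), 0 where there is no reading), "fx", "fy", "cx", "cy" (pixels), "rvec" (rotation vector, rad) and "tvec" (3), from world to camera coordinates, as OpenCV has them. Camera axes: x right, y down, z forward; pixel columns grow to the right and rows downward; lengths in m; the calibration is good to about 2 mm. A picture is of the moment at which its call begins.
- close_job(): hands the job in; it is judged then, once.
The state is a dict: "t": time; "q": joint angles; "dq": joint speeds; "joint_torque": joint torques, N m; "tool_pos": TCP position; "orientation": TCP orientation; "force": force on the tool from outside, world axes, zero at the start; "wrist_torque": the same for the moment, N m; "opening": finger opening in m; "gripper_force": force on a finger pad.
Only numpy, scipy, OpenCV 4.12 (cv2) and the standard library are available. Lean on these libraries where they do the work, as an engineer would, in place of code of your own. Each camera call takes 0.05 s, during which the arm holds its last target. There are 200 camera calls.

## Working session

There is one attempt and no reset: what is moved stays moved. The work goes in short steps, Python scripts to look and compute and a tool call to move; the robot and the scene stay as the last step left them, time stands still between calls to the robot, and variables do not carry over. Pictures are saved under pics/ and viewed, at most 10 in all, crops included, and the job is handed in when it is done.

Besides the shell and the picture viewer there is one more tool, called after ">>>" as name([rows], argument=value, ...), one row to a line, values as JSON. move_arm: Moves the arm, as the interface text tells. Its arguments: {"type":"object","properties":{"plan":{"type":"array","items":{"type":"array","items":{"type":"number"}}},"force":{"type":"number"}},"required":["plan"]}

```bash
mkdir -p pics
cat > h.py <<'E'
import numpy as np,cv2
from plant import *
def cam(n,save=None):
    c=read_camera(n); c['R']=cv2.Rodrigues(np.array(c['rvec'],float))[0]; c['t']=np.array(c['tvec'],float).ravel()
    if save: cv2.imwrite('pics/'+save,c['frame'][:,:,::-1])
    return c
def ray(c,u,v,z):
    d=c['R'].T@np.array([(u-c['cx'])/c['fx'],(v-c['cy'])/c['fy'],1]); o=-c['R'].T@c['t']
    return o+d*(z-o[2])/d[2]
def cloud(c):
    v,u=np.mgrid[0:384,0:512]; Z=c['z_map']
    P=np.stack([(u-c['cx'])/c['fx']*Z,(v-c['cy'])/c['fy']*Z,Z],-1)
    W=(P-c['t'])@c['R']; W[Z==0]=np.nan
    return W
def proj(c,p):
    q=c['R']@np.array(p)+c['t']; return c['fx']*q[0]/q[2]+c['cx'],c['fy']*q[1]/q[2]+c['cy']
E
python3 - <<'E'
from h import *
a=cam('scene');b=cam('top')
im=np.hstack([a['frame'],b['frame']])[:,:,::-1]
cv2.imwrite('pics/s.png',cv2.resize(a['frame'][:,:,::-1],(800,600)));cv2.imwrite('pics/t.png',cv2.resize(b['frame'][:,:,::-1],(800,600)))
for c in(a,b): print(-c['R'].T@c['t'],c['R'][2],c['fx'])
np.save('top.npy',b,allow_pickle=True);np.save('scene.npy',a,allow_pickle=True)
print(read_state())
E
```

```text
[ 1.18788387 -0.47636965  0.65756879] [-0.65542558  0.46807065 -0.59272859] 349.1330467617586
[0.42909022 0.01834805 1.15225641] [ 0.10050406 -0.01432963 -0.99483345] 382.79599461987016
{'t': 0.1, 'q': array([-1.30239446e+00,  1.31049396e-01,  1.48919171e+00,  3.82570004e-06,
        1.52302068e+00, -8.53813178e-02]), 'dq': array([ 0.0005912 , -0.00025211, -0.00286004, -0.00206411, -0.00097469,
       -0.00036999]), 'joint_torque': array([ 2.08920988e-03, -5.61337531e+01, -4.93097806e+01,  7.69923138e-02,
        2.89803219e-02, -4.36520111e-05]), 'tool_pos': array([ 0.20776654, -0.56233555,  0.22870228]), 'orientation': array([-3.09093296e+00, -5.52534881e-01,  2.33491765e-04]), 'force': array([ 0.48910922,  0.08168207, -0.78624405]), 'wrist_torque': array([-0.03801061, -0.00181094, -0.01778083]), 'gripper_force': 0.0, 'opening': 0.09284079091149947}
```

View pics/t.png

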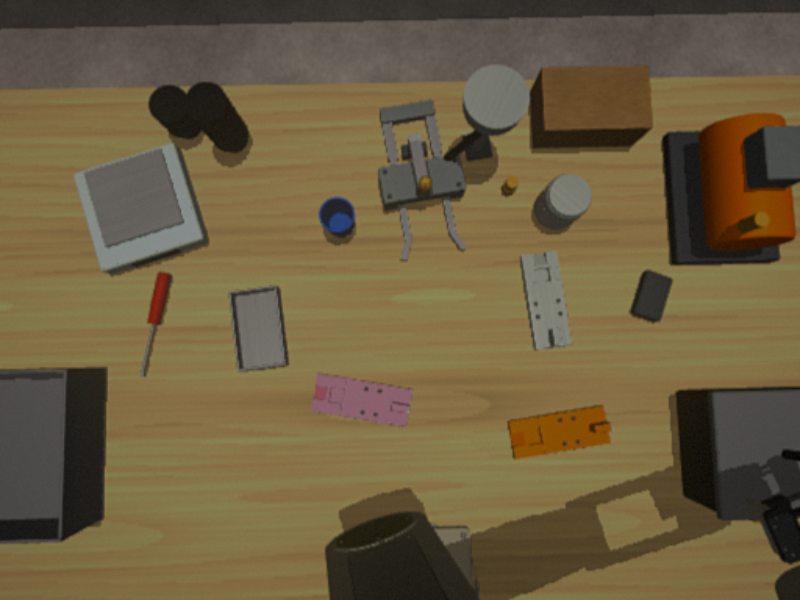

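View pics/s.png

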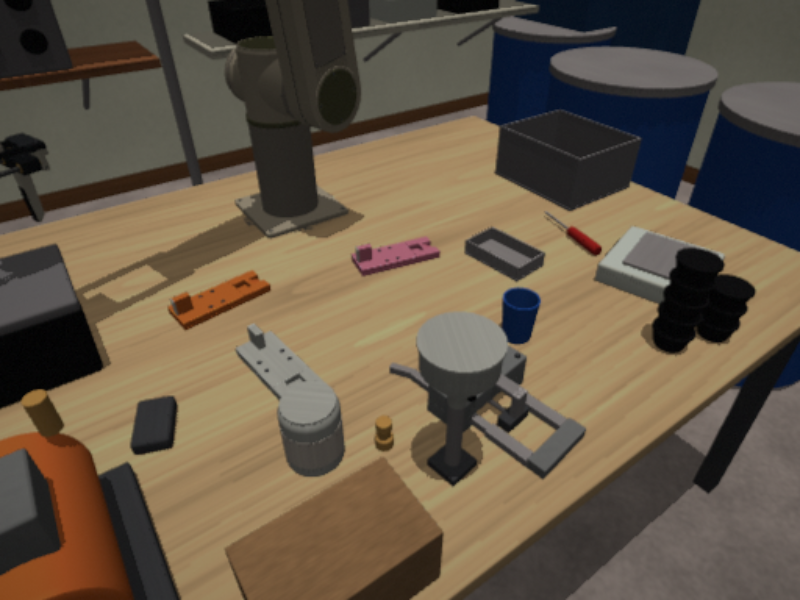

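The top view shows the grey-white plate at (545,300), with its nose and pocket towards the top at (541,262) and the tab towards the robot at (549,338). The station bridge is at (422,183), the guides flare out at (405,255) and (460,245), and the nozzle is at (425,184).

Lookalikes are the pink plate (362,399), the orange plate (560,432) and the tin (259,328). I choose the bare aluminium one at (545,300) and will check it in a crop.

Run:
```python
from h import *
b=np.load('top.npy',allow_pickle=True).item();a=np.load('scene.npy',allow_pickle=True).item()
cv2.imwrite('pics/crop.png',cv2.resize(b['frame'][40:235,235:375,::-1],None,fx=4.2,fy=3,interpolation=cv2.INTER_CUBIC) if 0 else cv2.resize(b['frame'][50:235,235:385,::-1],None,fx=3.2,fy=3.2,interpolation=cv2.INTER_CUBIC))
W=cloud(b)
# plate: grey, height 8..60mm, in region
x,y,z=W[...,0],W[...,1],W[...,2]
roi=np.zeros(z.shape,bool); roi[155:230,325:372]=1
m=roi&(z>.008)&(z<.03); n,l,s,c=cv2.connectedComponentsWithStats(m.astype(np.uint8)); k=1+s[1:,4].argmax()
P=W[l==k]; r=cv2.minAreaRect((P[:,:2]*1000).astype(np.float32)); print('plate',r,np.median(P[:,2]))
t=roi&(z>.035)&(z<.06); print('tab',t.sum(),np.nanmean(W[t],0),np.nanmax(z[roi]))
# station
roi[:]=0; roi[60:170,235:305]=1
for lo,hi in((.006,.02),(.05,.07),(.085,.13)):
    m=roi&(z>lo)&(z<hi); n,l,s,c=cv2.connectedComponentsWithStats(m.astype(np.uint8))
    for k in range(1,n):
        if s[k,4]>15:
            P=W[l==k]; print(lo,s[k],cv2.minAreaRect((P[:,:2]*1000).astype(np.float32)),np.median(P[:,2]))
            if s[k,4]<400 and lo<.01: print(P[:,:2].min(0),P[:,:2].max(0))
Ws=cloud(a);
m=(Ws[...,2]>.03)&(Ws[...,2]<.06)&(np.hypot(Ws[...,0]-x[212,350],Ws[...,1]-y[212,350])<.06);print('tab scene',m.sum(),np.nanmean(Ws[m],0))
```

```text
plate ((528.2975463867188, -270.86004638671875), (182.0709686279297, 75.08753967285156), 5.5195112228393555) 0.016416245247778544
tab 68 [ 0.45501456 -0.2765317   0.04844327] 0.05485235355284256
0.006 [244  64  40  42 458] ((863.1925048828125, -18.159717559814453), (115.83122253417969, 110.73056030273438), 9.073418617248535) 0.014940577035365957
0.006 [252  66  10   8  24] ((912.8082275390625, -3.3022375106811523), (21.52191925048828, 23.858135223388672), 36.59284210205078) 0.018765610681946703
[ 0.89783871 -0.01537989] [0.92578409 0.01234449]
0.006 [298  92   7  10  55] ((823.9249267578125, -136.3056640625), (29.786699295043945, 19.18599510192871), 4.70176362991333) 0.012125777081436544
[ 0.80865553 -0.14579274] [ 0.83893908 -0.12680566]
0.006 [283 124  16  37 184] ((680.8129272460938, -98.96995544433594), (108.17206573486328, 40.82175064086914), 1.43332839012146) 0.014290601732137304
[ 0.62702061 -0.1205891 ] [ 0.73536463 -0.07738362]
0.006 [246 130  18  37 170] ((663.8378295898438, 3.749073028564453), (108.23709869384766, 40.64727020263672), 12.41680908203125) 0.014524542854696728
[ 0.61028547 -0.01485161] [0.72106052 0.035234  ]
0.05 [ 242   85   56   46 1272] ((780.732666015625, -32.62731170654297), (118.91172790527344, 156.82403564453125), 8.599056243896484) 0.06104468234435632
0.085 [288  83  17  17 114] ((804.2234497070312, -111.65322875976562), (16.00655174255371, 49.78782653808594), 29.902145385742188) 0.11138549911430884
0.085 [268 112   9  10  73] ((734.0155639648438, -39.849124908447266), (22.63763427734375, 24.932098388671875), 87.89331817626953) 0.11373276676506178
tab scene 92 [ 0.45878806 -0.2793136   0.04481578]
```

View pics/crop.png

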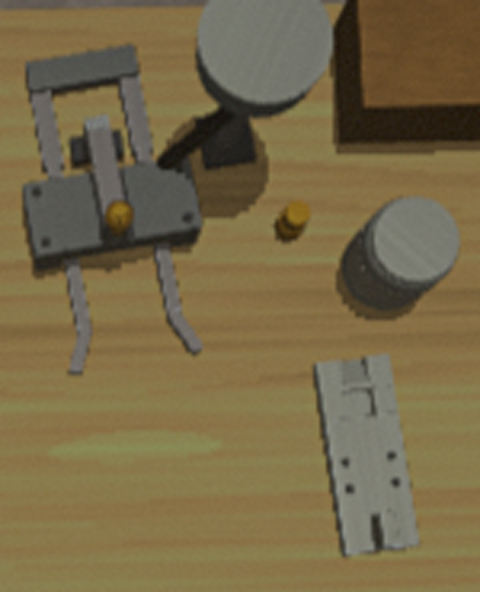

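The crop confirms the choice: a bare aluminium plate with ramp and pocket at the top (360,385) and the tab at the bottom (378,530). Both plate and station are yawed a little to the left. Next I fit the channel line and work out the reach.

```bash
cat > st.py <<'E'
from h import *
b=np.load('top.npy',allow_pickle=True).item(); W=cloud(b); z=W[...,2]
roi=np.zeros(z.shape,bool)
# bridge yaw: front edge of the bridge top (lowest row per column)
roi[60:170,235:305]=1; m=roi&(z>.055)&(z<.066)
th=np.radians(8.8)
for it in range(4):
    u=np.array([np.cos(th),np.sin(th)]);v=np.array([-u[1],u[0]])
    P=W[m][:,:2]; a=P@u; c=P@v; bins=np.round(c/.004); e=[(c[bins==k].mean(),a[bins==k].min()) for k in np.unique(bins) if (bins==k).sum()>4]
    e=np.array(e)[3:-3]; f=np.polyfit(e[:,0],e[:,1],1); th-=np.arctan(f[0])
print('yaw',np.degrees(th),'front',f[1],'lat',np.percentile(c,[1,99]))
# rails
m=roi&(z>.010)&(z<.018); P=W[m][:,:2]; a=P@u-np.median(e[:,1]); c=P@v
C=(c.min()+c.max())/2
for lo,hi in((-.075,-.06),(-.06,-.045),(-.045,-.03),(-.03,-.015),(-.015,0)):
    s=(a>lo)&(a<hi); mid=np.median(c[(a>-.07)&(a<0)])
    cc=c[s]; k=cc>(cc.min()+cc.max())/2; print(lo,'L',cc[k].min(),cc[k].max(),'R',cc[~k].min(),cc[~k].max())
s=read_state(); print(np.degrees(th),cv2.Rodrigues(s['orientation'])[0].round(3))
E
python3 st.py
```

```text
yaw 9.096736862843493 front 0.7080863783995314 lat [-0.23165619 -0.07859663]
-0.075 L -0.11830147157625667 -0.10427059767006581 R -0.20562209931632552 -0.19115842623236956
-0.06 L -0.11762717093858441 -0.10524551438908031 R -0.20577293961952806 -0.19188767556351763
-0.045 L -0.11865108107443881 -0.10520485954420442 R -0.20597860303747526 -0.19170921121490794
-0.03 L -0.11881851246817551 -0.10488304682601045 R -0.20542214737086606 -0.19173383831446375
-0.015 L -0.11845196838794227 -0.0807264110014494 R -0.2291542390438531 -0.19146088728100008
9.096736862843493 [[ 0.938  0.346 -0.   ]
 [ 0.346 -0.938  0.002]
 [ 0.    -0.002 -1.   ]]
```

```bash
cat >> h.py <<'E'
def go(p,yaw):
    s=read_state(); R=cv2.Rodrigues(s['orientation'])[0]; y=np.degrees(np.arctan2(R[1,0],R[0,0]))
    t=np.radians(yaw); T=np.array([[np.cos(t),np.sin(t),0],[np.sin(t),-np.cos(t),0],[0,0,-1]])
    d=np.array(p)-s['tool_pos']
    print('pos',s['tool_pos'].round(4),'yaw',y.round(2),'tilt',R[:2,2].round(4),'F',s['force'].round(1),'| turnz units',((y-yaw)/6).round(2),'shift units after turn',(T.T@d/.025).round(2),'t',s['t'])
E
python3 - <<'E'
from h import *
b=np.load('top.npy',allow_pickle=True).item(); W=cloud(b)
for k in np.linspace(0,1,9):
    p=np.array([.208,-.562])*(1-k)+k*np.array([.456,-.277])
    m=np.hypot(W[...,0]-p[0],W[...,1]-p[1])<.11; print(p.round(3),np.nanmax(np.where(m,W[...,2],-1)).round(3))
h=cv2.cvtColor(b['frame'],cv2.COLOR_RGB2HSV); m=(h[...,0]>150)&(h[...,1]>60)&(W[...,2]>.008)&(W[...,0]<.6)
P=W[m];print('pink',P.min(0),P.max(0),m.sum())
go([.456,-.277,.13],5.5)
E
```

```text
[ 0.208 -0.562] 0.349
[ 0.239 -0.526] 0.349
[ 0.27  -0.491] 0.349
[ 0.301 -0.455] 0.349
[ 0.332 -0.42 ] 0.155
[ 0.363 -0.384] 0.055
[ 0.394 -0.348] 0.055
[ 0.425 -0.313] 0.055
[ 0.456 -0.277] 0.055
pink [ 0.14580875 -0.62152201  0.00803402] [0.39670462 0.73172047 0.34619783] 1357
pos [ 0.2078 -0.5623  0.2287] yaw 20.27 tilt [-0.0004  0.0016] F [ 0.5  0.1 -0.8] | turnz units 2.46 shift units after turn [ 10.98 -10.41   3.95] t 0.1
```

>>> move_arm([
  [0, 0, 0.82, 0, 0, 0, 93],
  [0, 0, 0.82, 0, 0, 0, 93],
  [0, 0, 0.82, 0, 0, 0, 93],
  [0, 0, 0, 1, -1, 0, 93],
  [0, 0, 0, 1, -1, 0, 93],
  [0, 0, 0, 1, -1, 0, 93],
  [0, 0, 0, 1, -1, 0, 93],
  [0, 0, 0, 1, -1, 0, 93],
  [0, 0, 0, 1, -1, 0, 93],
  [0, 0, 0, 1, -1, 0, 93],
])

```text
t: 1.1
tool_pos: [0.3658, -0.3704, 0.2292]
orientation: [-3.137, -0.151, 0.001]
force: [0.5, -0.6, -1.0]
opening: 0.0932
gripper_force: 0.0
```

>>> move_arm([
  [0, 0, 0, 1, -1, 0, 93],
  [0, 0, 0, 1, -1, 0, 93],
  [0, 0, 0, 1, -1, 0.5, 93],
  [0, 0, 0, 0.8, -0.4, 0.8, 93],
  [0, 0, 0, 0.2, 0, 0.8, 93],
  [0, 0, 0, 0, 0, 0.8, 93],
  [0, 0, 0, 0, 0, 0.5, 93],
  [0, 0, 0, 0, 0, 0.4, 93],
  [0, 0, 0, 0, 0, 0.2, 93],
  [0, 0, 0, 0, 0, 0, 93],
])

```text
t: 2.1
tool_pos: [0.4563, -0.2777, 0.1293]
orientation: [-3.138, -0.15, 0.001]
force: [0.1, 0.6, 0.7]
opening: 0.0927
gripper_force: 0.0
```

Run:
```python
from h import *
go([.456,-.277,.030],5.5)
a=cam('scene'); W=cloud(a); f=a['frame']
u,v=map(int,proj(a,[.456,-.277,.04])); print(u,v)
cv2.imwrite('pics/g.png',cv2.resize(f[v-70:v+50,u-80:u+80,::-1],None,fx=4,fy=4,interpolation=cv2.INTER_CUBIC))
```

```text
pos [ 0.4563 -0.2777  0.1293] yaw 5.49 tilt [-0.0005  0.0004] F [0.1 0.6 0.7] | turnz units -0.0 shift units after turn [-0.01 -0.03  3.97] t 2.1
163 213
```

View pics/g.png

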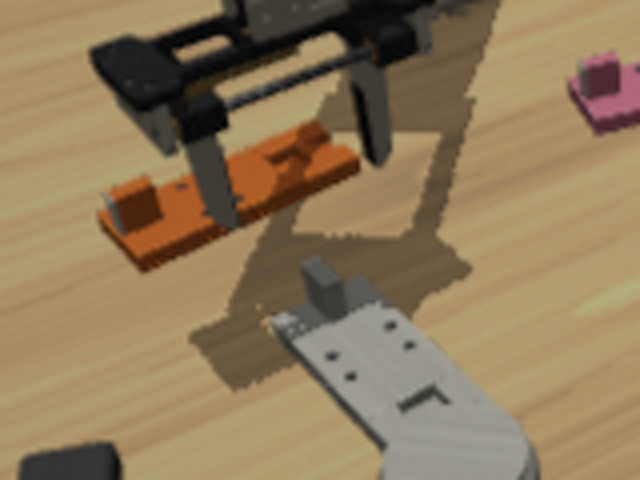

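The open fingers straddle the tab, which shows at (325,290) in the crop. I descend and close.

>>> move_arm([
  [0, 0, 0, 0, 0, 0.6, 93],
  [0, 0, 0, 0, 0, 0.8, 93],
  [0, 0, 0, 0, 0, 0.8, 93],
  [0, 0, 0, 0, 0, 0.8, 93],
  [0, 0, 0, 0, 0, 0.6, 93],
  [0, 0, 0, 0, 0, 0.3, 93],
  [0, 0, 0, 0, 0, 0.07, 60],
  [0, 0, 0, 0, 0, 0, 30],
  [0, 0, 0, 0, 0, 0, 10],
  [0, 0, 0, 0, 0, 0, 5],
], force=30)

```text
t: 3.15
tool_pos: [0.4573, -0.2781, 0.0314]
orientation: [3.137, 0.151, 0.002]
force: [-0.5, 0.3, 0.1]
opening: 0.0657
gripper_force: 0.0
```

>>> move_arm([
  [0, 0, 0, 0, 0, 0, 5],
  [0, 0, 0, 0, 0, 0, 5],
  [0, 0, 0, 0, 0, 0, 5],
  [0, 0, 0, 0, 0, 0, 5],
  [0, 0, 0, 0, 0, 0, 5],
  [0, 0, 0, 0, 0, 0, 5],
  [0, 0, 0, 0, 0, 0, 5],
  [0, 0, 0, 0, 0, 0, 5],
  [0, 0, 0, 0, 0, 0, 5],
  [0, 0, 0, 0, 0, 0, 5],
])

```text
t: 4.15
tool_pos: [0.4566, -0.2776, 0.0304]
orientation: [-3.138, -0.151, 0.0]
force: [0.1, 2.0, 0.6]
opening: 0.0142
gripper_force: 30.0
```

Run:
```python
from h import *
go([.446,-.086,.030],9.1); print(read_state()['opening'])
b=cam('top'); W=cloud(b); z=W[...,2]; roi=np.zeros(z.shape,bool); roi[155:225,325:372]=1
m=roi&(z>.010)&(z<.025)&(W[...,0]>.5); P=W[m]; r=cv2.minAreaRect((P[:,:2]*1000).astype(np.float32)); print(r,P.max(0))
```

```text
pos [ 0.4566 -0.2776  0.0304] yaw 5.51 tilt [-0.0001  0.0001] F [0.1 2.  0.6] | turnz units -0.6 shift units after turn [ 0.79 -7.63  0.01] t 4.15
0.014176635888300601
((559.1239624023438, -267.2509765625), (119.46723175048828, 71.2298812866211), 5.266426086425781) [ 0.62132035 -0.22692881  0.02294605]
```

>>> move_arm([
  [0, 0, -0.3, 0, 0, 0, 5],
  [0, 0, -0.3, 0, 0, 0, 5],
  [0, 0, 0, 0, -0.3, 0, 5],
  [0, 0, 0, 0.1, -0.5, 0, 5],
  [0, 0, 0, 0.1, -0.7, 0, 5],
  [0, 0, 0, 0.1, -0.8, 0, 5],
  [0, 0, 0, 0.1, -0.8, 0, 5],
  [0, 0, 0, 0.1, -0.8, 0, 5],
  [0, 0, 0, 0.1, -0.8, 0, 5],
  [0, 0, 0, 0.1, -0.8, 0, 5],
], force=55)

```text
t: 5.2
tool_pos: [0.4517, -0.1369, 0.0303]
orientation: [-3.131, -0.25, 0.0]
force: [0.0, -0.5, -0.8]
opening: 0.0136
gripper_force: 55.0
```

>>> move_arm([
  [0, 0, 0, 0.1, -0.8, 0, 5],
  [0, 0, 0, 0, -0.7, 0, 5],
  [0, 0, 0, 0, -0.4, 0, 5],
  [0, 0, 0, 0, -0.2, 0, 5],
  [0, 0, 0, 0, 0, 0, 5],
  [0, 0, 0, 0, 0, 0, 5],
  [0, 0, 0, 0, 0, 0, 5],
  [0, 0, 0, 0, 0, 0, 5],
  [0, 0, 0, 0, 0, 0, 5],
  [0, 0, 0, 0, 0, 0, 5],
])

```text
t: 6.2
tool_pos: [0.4463, -0.0872, 0.0303]
orientation: [3.132, 0.249, -0.0]
force: [0.1, 0.4, -0.1]
opening: 0.014
gripper_force: 55.0
```

```bash
cat > chk.py <<'E'
from h import *
import sys
go([.446,-.086,.030],9.1); s=read_state(); print(s['opening'])
t=np.radians(9.1);u=np.array([np.cos(t),np.sin(t)]);v=np.array([-u[1],u[0]])
print('TCP u,v',s['tool_pos'][:2]@u,s['tool_pos'][:2]@v,'F u,v',s['force'][:2]@u,s['force'][:2]@v)
b=cam('top',sys.argv[1] if len(sys.argv)>1 else None); W=cloud(b); z=W[...,2]
a=W[...,0]*u[0]+W[...,1]*u[1]; c=W[...,0]*v[0]+W[...,1]*v[1]
m=(abs(c+.155)<.06)&(a>.45)&(a<.605)&(z>.010)&(z<.022)
if m.sum()>50:
    A=a[m];C=c[m]; print('nose u',A.max())
    for lo in np.arange(.47,.60,.02):
        k=(A>lo)&(A<lo+.02)
        if k.sum()>8: print(lo.round(2),C[k].min().round(4),C[k].max().round(4),'mid',((C[k].min()+C[k].max())/2).round(4))
    print(np.median(z[m]))
E
python3 chk.py d.png
```

```text
pos [ 0.4463 -0.0872  0.0303] yaw 9.09 tilt [-0.0002 -0.0001] F [ 0.1  0.4 -0.1] | turnz units -0.0 shift units after turn [-0.   -0.05  0.01] t 6.2
0.013968204334660488
TCP u,v 0.4268861224947412 -0.1566382912001429 F u,v 0.1559604689745702 0.42868845182855697
nose u 0.6048995554984516
0.49 -0.1356 -0.1215 mid -0.1286
0.51 -0.1909 -0.1216 mid -0.1563
0.53 -0.1911 -0.1212 mid -0.1562
0.55 -0.1906 -0.1212 mid -0.1559
0.57 -0.1908 -0.1208 mid -0.1558
0.016305130305365144
```

View pics/d.png

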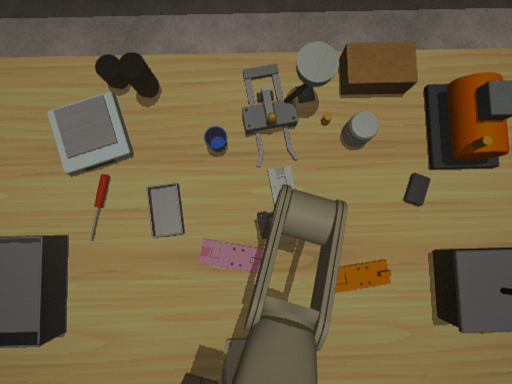

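The plate stands aligned in front of the mouth with its nose at (282,168), and the bystanders look untouched. I advance to just inside the channel.

>>> move_arm([
  [0, 0, 0, 0.2, -0.04, 0, 5],
  [0, 0, 0, 0.4, 0, 0, 5],
  [0, 0, 0, 0.4, 0, 0, 5],
  [0, 0, 0, 0.4, 0, 0, 5],
  [0, 0, 0, 0.3, 0, 0, 5],
  [0, 0, 0, 0.3, 0, 0, 5],
  [0, 0, 0, 0.3, 0, 0, 5],
  [0, 0, 0, 0.3, 0, 0, 5],
  [0, 0, 0, 0.2, 0, 0, 5],
  [0, 0, 0, 0, 0, 0, 5],
])

```text
t: 7.25
tool_pos: [0.516, -0.0747, 0.0304]
orientation: [-3.132, -0.25, -0.001]
force: [0.1, -0.7, -2.1]
opening: 0.0134
gripper_force: 55.0
```

```bash
python3 chk.py
```

```text
pos [ 0.516  -0.0747  0.0304] yaw 9.12 tilt [0.0007 0.0001] F [ 0.1 -0.7 -2.1] | turnz units 0.0 shift units after turn [-2.84  0.    0.01] t 7.25
0.013431640371746318
TCP u,v 0.4977426493594016 -0.1553324858957188 F u,v -0.05629041366852765 -0.7385060478191572
```

>>> move_arm([
  [0, 0, 0, 0.2, 0, 0, 5],
  [0, 0, 0, 0.2, 0, 0, 5],
  [0, 0, 0, 0.2, 0, 0, 5],
  [0, 0, 0, 0.2, 0, 0, 5],
  [0, 0, 0, 0.2, 0, 0, 5],
  [0, 0, 0, 0.2, 0, 0, 5],
  [0, 0, 0, 0.2, 0, 0, 5],
  [0, 0, 0, 0.2, 0, 0, 5],
  [0, 0, 0, 0.1, 0, 0, 5],
  [0, 0, 0, 0, 0, 0, 5],
])

```text
t: 8.3
tool_pos: [0.5578, -0.0679, 0.0304]
orientation: [-3.132, -0.25, -0.001]
force: [0.8, 0.8, -2.5]
opening: 0.014
gripper_force: 55.0
```

```bash
cat > noz.py <<'E'
from h import *
s=read_state();t=np.radians(9.1);u=np.array([np.cos(t),np.sin(t)]);v=np.array([-u[1],u[0]])
print('TCP u,v',s['tool_pos'][:2]@u,s['tool_pos'][:2]@v,'z',s['tool_pos'][2],'F u,v',s['force'][:2]@u,s['force'][:2]@v,s['force'][2])
for n in('top','scene'):
    b=cam(n); W=cloud(b); h=cv2.cvtColor(b['frame'],cv2.COLOR_RGB2HSV)
    m=(np.hypot(W[...,0]-.734,W[...,1]+.040)<.03)&(W[...,2]>.08)&(h[...,1]>120)
    if m.sum()>3: print(n,m.sum(),'collar xyz',np.nanmedian(W[m],0).round(4),'ztop',np.nanpercentile(W[m][:,2],[10,50,90]).round(4),'u',np.median(W[m][:,:2]@u).round(4))
E
python3 noz.py
```

```text
TCP u,v 0.5400303670451884 -0.15529361935097716 z 0.03035829434608156 F u,v 0.9261038537152891 0.6970697664983063 -2.506934025701414
top 63 collar xyz [ 0.7307 -0.0392  0.1142] ztop [0.1087 0.1142 0.1201] u 0.7157
```

>>> move_arm([
  [0, 0, 0, 0.15, 0, 0, 5],
  [0, 0, 0, 0.15, 0, 0, 5],
  [0, 0, 0, 0.15, 0, 0, 5],
  [0, 0, 0, 0.15, 0, 0, 5],
  [0, 0, 0, 0.15, 0, 0, 5],
  [0, 0, 0, 0.15, 0, 0, 5],
  [0, 0, 0, 0.15, 0, 0, 5],
  [0, 0, 0, 0.15, 0, 0, 5],
  [0, 0, 0, 0.1, 0, 0, 5],
  [0, 0, 0, 0, 0, 0, 5],
])

```text
t: 9.4
tool_pos: [0.589, -0.063, 0.0304]
orientation: [3.132, 0.25, -0.002]
force: [-6.1, -1.0, 2.3]
opening: 0.0136
gripper_force: 55.0
```

```bash
python3 noz.py
```

```text
TCP u,v 0.5716259628461263 -0.15538619783122334 z 0.03037395475520372 F u,v -6.201314464420345 0.007104473156288406 2.335957290188971
top 34 collar xyz [ 0.7345 -0.042   0.1216] ztop [0.1176 0.1216 0.1284] u 0.7184
```

>>> move_arm([
  [0, 0, 0, 0.06, 0, 0, 5],
  [0, 0, 0, 0.06, 0, 0, 5],
  [0, 0, 0, 0.06, 0, 0, 5],
  [0, 0, 0, 0.06, 0, 0, 5],
  [0, 0, 0, 0.06, 0, 0, 5],
  [0, 0, 0, 0.06, 0, 0, 5],
  [0, 0, 0, 0.06, 0, 0, 5],
  [0, 0, 0, 0, 0, 0, 5],
  [0, 0, 0, 0, 0, 0, 5],
  [0, 0, 0, 0, 0, 0, 5],
])

```text
t: 10.5
tool_pos: [0.5996, -0.0613, 0.0304]
orientation: [3.132, 0.25, -0.0]
force: [-2.9, -0.1, 1.1]
opening: 0.0139
gripper_force: 55.0
```

```bash
python3 noz.py
```

```text
TCP u,v 0.5824078654851698 -0.15536582726464535 z 0.030385207409009136 F u,v -2.903005773599808 0.3187440026339012 1.0697154945972727
top 14 collar xyz [ 0.7331 -0.0416  0.1266] ztop [0.1201 0.1266 0.1309] u 0.7172
```

>>> move_arm([
  [0, 0, 0, 0.04, 0, 0, 5],
  [0, 0, 0, 0.04, 0, 0, 5],
  [0, 0, 0, 0.04, 0, 0, 5],
  [0, 0, 0, 0.04, 0, 0, 5],
  [0, 0, 0, 0.04, 0, 0, 5],
  [0, 0, 0, 0.04, 0, 0, 5],
  [0, 0, 0, 0, 0, 0, 5],
  [0, 0, 0, 0, 0, 0, 5],
  [0, 0, 0, 0, 0, 0, 5],
  [0, 0, 0, 0, 0, 0, 5],
])

```text
t: 11.6
tool_pos: [0.606, -0.0602, 0.0304]
orientation: [-3.132, -0.25, -0.001]
force: [0.6, -0.6, -1.6]
opening: 0.0138
gripper_force: 55.0
```

```bash
python3 noz.py
```

```text
TCP u,v 0.5888205232369467 -0.15527521227083635 z 0.030398886193961024 F u,v 0.49118701159225076 -0.6726814642901007 -1.6351513937161208
top 8 collar xyz [ 0.7309 -0.0388  0.1264] ztop [0.1212 0.1264 0.1299] u 0.7156
```

>>> move_arm([
  [0, 0, 0, 0.04, 0, 0, 5],
  [0, 0, 0, 0.04, 0, 0, 5],
  [0, 0, 0, 0.04, 0, 0, 5],
  [0, 0, 0, 0.04, 0, 0, 5],
  [0, 0, 0, 0, 0, 0, 5],
  [0, 0, 0, 0, 0, 0, 5],
  [0, 0, 0, 0, 0, 0, 5],
  [0, 0, 0, 0, 0, 0, 5],
  [0, 0, 0, 0, 0, 0, 5],
  [0, 0, 0, 0, 0, 0, 5],
])

```text
t: 12.7
tool_pos: [0.6094, -0.0597, 0.0304]
orientation: [-3.132, -0.249, 0.001]
force: [-4.5, -0.5, 2.8]
opening: 0.0137
gripper_force: 55.0
```

```bash
python3 noz.py
```

```text
TCP u,v 0.5922482178622818 -0.15529002896867322 z 0.03037305747280105 F u,v -4.5090649480775 0.257308269152296 2.8159334465491606
top 8 collar xyz [ 0.7308 -0.0365  0.1159] ztop [0.1093 0.1159 0.1219] u 0.7158
```

The nozzle has dropped: the collar fell from 0.126 to 0.116 m and the stop is being met. I press a little further.

>>> move_arm([
  [0, 0, 0, 0.02, 0, 0, 5],
  [0, 0, 0, 0.02, 0, 0, 5],
  [0, 0, 0, 0, 0, 0, 5],
  [0, 0, 0, 0, 0, 0, 5],
  [0, 0, 0, 0, 0, 0, 5],
  [0, 0, 0, 0, 0, 0, 5],
  [0, 0, 0, 0, 0, 0, 5],
  [0, 0, 0, 0, 0, 0, 5],
  [0, 0, 0, 0, 0, 0, 5],
  [0, 0, 0, 0, 0, 0, 5],
])

```text
t: 13.8
tool_pos: [0.6098, -0.0596, 0.0304]
orientation: [-3.132, -0.249, 0.003]
force: [-9.0, -0.6, 6.4]
opening: 0.0136
gripper_force: 55.0
```

```bash
python3 noz.py
```

```text
TCP u,v 0.5926508451154168 -0.15529378001781 z 0.030357331908166998 F u,v -8.99938921717472 0.8683227545030429 6.427283264599861
top 9 collar xyz [ 0.7311 -0.0363  0.1143] ztop [0.108  0.1143 0.1203] u 0.7161
```

>>> move_arm([
  [0, 0, 0, 0.02, 0, 0, 5],
  [0, 0, 0, 0, 0, 0, 5],
  [0, 0, 0, 0, 0, 0, 5],
  [0, 0, 0, 0, 0, 0, 5],
  [0, 0, 0, 0, 0, 0, 5],
  [0, 0, 0, 0, 0, 0, 5],
  [0, 0, 0, 0, 0, 0, 5],
  [0, 0, 0, 0, 0, 0, 5],
  [0, 0, 0, 0, 0, 0, 5],
  [0, 0, 0, 0, 0, 0, 5],
])

```text
t: 14.9
tool_pos: [0.61, -0.0596, 0.0304]
orientation: [-3.132, -0.249, 0.004]
force: [-9.8, -1.9, 6.9]
opening: 0.0135
gripper_force: 55.0
```

```bash
python3 noz.py
```

```text
TCP u,v 0.5928921457392334 -0.15532814677621906 z 0.03038414662434509 F u,v -9.956099504011327 -0.30256088540476045 6.864851364506415
top 8 collar xyz [ 0.7315 -0.0365  0.1156] ztop [0.1099 0.1156 0.1198] u 0.7165
```

>>> move_arm([
  [0, 0, 0, 0.02, 0, 0, 5],
  [0, 0, 0, 0, 0, 0, 5],
  [0, 0, 0, 0, 0, 0, 5],
  [0, 0, 0, 0, 0, 0, 5],
  [0, 0, 0, 0, 0, 0, 5],
  [0, 0, 0, 0, 0, 0, 5],
  [0, 0, 0, 0, 0, 0, 5],
  [0, 0, 0, 0, 0, 0, 5],
  [0, 0, 0, 0, 0, 0, 5],
  [0, 0, 0, 0, 0, 0, 5],
])

```text
t: 16.0
tool_pos: [0.6102, -0.0595, 0.0304]
orientation: [-3.132, -0.249, 0.005]
force: [-12.8, -1.6, 7.9]
opening: 0.0137
gripper_force: 55.0
```

```bash
python3 noz.py
```

```text
TCP u,v 0.5931071262277159 -0.15530038053440035 z 0.030375071278502266 F u,v -12.872793325880819 0.48718309958788525 7.8957340332364145
top 8 collar xyz [ 0.7306 -0.0353  0.1139] ztop [0.1068 0.1139 0.1217] u 0.7158
```

Pressed at about 12 N at the wrist, including bench friction. I release and rise.

>>> move_arm([
  [0, 0, 0, 0, 0, 0, 45],
  [0, 0, 0, 0, 0, 0, 45],
  [0, 0, 0, 0, 0, 0, 45],
  [0, 0, 0, 0, 0, 0, 45],
  [0, 0, 0, 0, 0, 0, 45],
  [0, 0, 0, 0, 0, 0, 45],
  [0, 0, 0, 0, 0, 0, 45],
  [0, 0, 0, 0, 0, 0, 45],
  [0, 0, 0, 0, 0, 0, 45],
  [0, 0, 0, 0, 0, 0, 45],
])

```text
t: 17.1
tool_pos: [0.6116, -0.0594, 0.0304]
orientation: [3.132, 0.25, 0.0]
force: [-0.5, 0.3, -0.4]
opening: 0.0449
gripper_force: 0.0
```

>>> move_arm([
  [0, 0, 0, 0, 0, -0.3, 45],
  [0, 0, 0, 0, 0, -0.6, 45],
  [0, 0, 0, 0, 0, -0.8, 45],
  [0, 0, 0, 0, 0, -0.8, 45],
  [0, 0, 0, -0.5, 0, -0.8, 45],
  [0, 0, 0, -0.8, 0, -0.8, 45],
  [0, 0, 0, -1, 0, -0.6, 45],
  [0, 0, 0, -1, 0, -0.3, 45],
  [0, 0, 0, -0.8, 0, 0, 45],
  [0, 0, 0, -0.4, 0, 0, 45],
])

```text
t: 18.1
tool_pos: [0.4999, -0.0775, 0.1572]
orientation: [3.131, 0.249, 0.003]
force: [-0.1, 0.4, -0.8]
opening: 0.0452
gripper_force: 0.0
```

```bash
python3 noz.py
python3 - <<'E'
from h import *
b=cam('top'); s=cam('scene')
t=np.radians(9.1);u=np.array([np.cos(t),np.sin(t)])
for c in(b,s):
    W=cloud(c); a=W[...,:2]@u; l=W[...,1]*u[0]-W[...,0]*u[1]; m=(abs(l+.155)<.02)&(a>.55)&(a<.65)&(W[...,2]>.03)&(W[...,2]<.055)
    print(m.sum(),np.percentile(a[m],[2,50,98]) if m.any() else '')
i=np.hstack([cv2.resize(b['frame'][50:200,190:390],(400,300)),cv2.resize(s['frame'][130:310,150:390],(400,300))])
cv2.imwrite('pics/e.png',i[:,:,::-1])
E
```

```text
TCP u,v 0.4813740288571022 -0.15559629996584498 z 0.1572248059836042 F u,v -0.011244126519904292 0.3909983789773902 -0.8451343602624263
top 62 collar xyz [ 0.7308 -0.0392  0.1139] ztop [0.1062 0.1139 0.121 ] u 0.7152
0 
93 [0.57424045 0.59107293 0.60494773]
```

View pics/e.png

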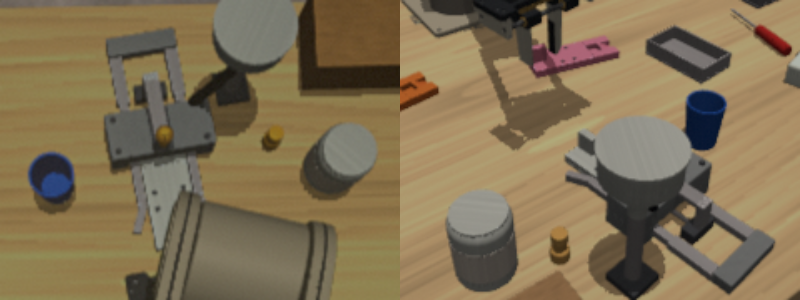

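The plate sits latched in the channel: nozzle at (165,135), down at its lowest height, and the tab clear of the bridge. The bystanders stand as before and the gripper is free. I hand the job in.

```bash
python3 -c "from plant import *; print(close_job())"
```

```text
the job is handed in; nothing more can be done
None
```

The fill plate is latched in the station with the nozzle down in its pocket; I pressed it home with 12–13 N at the wrist (about 10 N at the stop, allowing for bench friction, not measured there), let go, saw nothing else disturbed and handed the job in at about 18 s.

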